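# Put the spice jar away under the roll-top cover

## Robot

A 6-joint arm with a two-finger parallel gripper is mounted at the origin on a cart in front of the work surface, level with it; the furniture and walls round the work are solid. World frame = base frame: x ahead of the robot, y to its left, z up, the work surface at z = 0. Lengths are in m, angles in rad, forces in N, time in s.
With the tool pointing down it reaches from about 0.275 to 0.85 m from the base axis. Payload 5.2 kg.
Tool frame: the origin (TCP) lies on the mounting face of the last link; the fingertips stand 173 mm ahead of it and the grasp point (between the pads) lies 155 mm ahead of it; z points along the fingers, y is the line along which they close (so a half turn about z gives the same grasp; the last joint's range is limited). The gripper opens to 85 mm and grips with 20 to 120 N. Pads are 22 mm wide; open, the fingers measure 114 mm over their backs; the gripper's body (76 mm by 85 mm) begins 54 mm behind the grasp point. The pads swing forward as they close: fully open they stand 13 mm farther back than shut.
Start: joints at [-1.36, 0.259, 1.535, -0, 1.348, -0.203], TCP at [0.221, -0.504, 0.405] pointing down, gripper open.
Joint ranges: [-3.14, 3.14], [-0.91, 2.08], [0.19, 2.58], [-1.22, 4.36], [0.22, 2.71], [-3.12, 3.12]. Speed limits (rad/s): [2.57, 2.57, 3.14, 3.14, 3.14, 3.14].

## Interface

Orientations are given as a 3x3 rotation matrix whose columns are the frame's x, y, z axes.
In Python, from plant import env gives the robot as it stands.
- The arm moves only by the tool servo_tool, never from a script. Its argument "targets" is a list that holds one entry, the list of rows, each a list of 5 numbers: the finger opening in mm, from 0 to 85.4, then the shift along the tool's x, y, z in mm, then the turn about the tool's z in degrees. In form: [[[fingers, dx, dy, dz, yaw], ...]]. A call has 1 to 20 rows; each row is the pose to reach, as a shift and turn from the pose commanded when the call began, along the tool's axes at that moment; what a row does not reach only later rows make up. A row lasts 1/12 s, in which the tool goes at most 41.7 mm and 7.16 degrees, less where a joint would pass 70% of its speed; a pose out of reach is approached as far as the arm can. A call with a gripper value outside its range is refused whole. The fingers move at their own pace and stop on an object; "squeeze" is the grip in N (left out, the last holds). Time passes only in rows, so rows that repeat a pose let the fingers close. It gives the time, the measured TCP pose, the force, the opening and the grip force at its end, in the units of the state.
- env.get_obs(): the state, without advancing time (a new reading comes with each control period).
- env.get_image(name): name is "scene" or "top"; returns a dict with "color" (384x512x3 uint8, red, green, blue), "range_z" (384x512 float32, m along the optical axis (not along the pixel's ray), 0 where there is no reading), "mtx" (3x3 intrinsics, pixels), "origin" and "orientation" of the camera in the world. Camera axes: x right, y up, looking along -z (the intrinsics and any distortion apply to the point x, -y, -z); pixel columns grow to the right and rows downward; lengths in m; the calibration is good to about 2 mm. A picture is of the moment at which its call begins.
- env.hand_in(): hands the job in; it is judged then, once.
Trained networks look in a picture, given as the dict that the camera call returned (one of the last four; its "shot" number tells which), for a name from the list of things; names that differ only in an ending like _2 or _b are one class to them, and where a whole thing is asked for, a point or a joint stands for the part that bears it (a point fixed in the world has none). Each returns a list of dicts, best first, with "confidence" (0 to 1); they miss things now and then, are a little off and sometimes report something else, mostly with a low value. They report only what shows in the picture. A call takes as long as a camera call. They do not tell look-alikes from the thing itself.
- env.boxes_of(picture, thing): "extent" ([left, top, right, bottom] in pixels, round what is visible of it).
- env.trace(picture, thing): "mask" (384x512 bool, what is visible of it) and "extent" ([left, top, right, bottom] in pixels, round what is visible of it).
- env.place_of(picture, thing): "pixel" ([row, column] in pixels: a listed point, or the origin of a listed thing).
The state is a dict: "t": time; "joint_positions": joint angles; "joint_vel": joint speeds; "tau": joint torques, N m; "tool_pos": TCP position; "orientation": TCP orientation; "contact_force": force on the tool from outside, world axes, zero at the start; "wrist_torque": the same for the moment, N m; "finger_gap": opening from 0.0 (shut) to 1.0 (fully open); "finger_force": force on a finger pad.
Only numpy, scipy, OpenCV 4.12 (cv2) and the standard library are available. Lean on these libraries where they do the work, as an engineer would, in place of code of your own. Each camera call takes 0.05 s, during which the arm holds its last target. There are 200 camera calls.

## Task

One spice jar has been left out on the table. Roll the slatted cover of the steel bin all the way back, stand that jar upright on the bin's floor beside the jar that is already in there, and roll the cover down again until it is fully shut. Do not knock the other jar over or shove it about, and leave the timer and the jug where they stand.

Things in the scene. Friction and masses are not known exactly. Their poses are not given: they have to be found in the camera images.
- bin: steel roll-top bin, fixed to the table, 308 mm deep (x), 280 wide (y), 184 high without the handle. Origin: centre of its underside, on the table; x points to its back, y to the left seen from the front, z up. The D-shaped side panels, 270 mm apart, are half discs of radius 154 mm about the axis; fixed front sill 57 mm high at x = -137; a fixed curved hood closes the back from x = +31.
- bin_axis (a point): mid-point of the level axis (along the bin's y) about which the cover rolls: x = 0, y = 0, z = 30 mm in the bin's frame. Same axes as the bin. Things in the bin that stay within 132 mm of this axis clear the cover as it rolls: a jar stood too close to the sill would be struck.
- bin_floor (a point): point on the bin's floor (6 mm above the table), at x = -70, y = 0 mm in the bin's frame, in the middle of the front part that is open to above once the cover is rolled back (x from -135 to about 0, y from -135 to 135 mm).
- cover (a joint): tambour cover: 11 metal slats along y, 6 mm thick, outer radius 143 mm about the axis, rolling about it. 0 rad = shut, lower edge down on the front sill; grows as it rolls up and back under the hood; stop at 1.33 rad = fully open. 0.25 kg, runs stiffly and stays where it is left; about 2 to 7 N along its path at the handle move it.
- cover_handle (a point): middle of the level round bar handle on the cover's lowest slat: 12 mm thick, 140 mm long along the bin's y, posts 60 mm either side of the middle, 24 mm gap between bar and slats. It is 173 mm from the axis, at (cover value + 0.281) rad above level: shut, in front of the bin 78 mm above the table; fully open, on top of the bin 203 mm above the table, 20 mm ahead of and 24 above the hood's edge.
- spice_jar_1: the spice jar that was left out on the table: 106 mm high, round, 42 mm across the body, with a 45 mm wide cap over its top 21 mm; 0.08 to 0.15 kg. Origin: centre of its underside, z up.
- spice_jar_2: the spice jar that already stands in the bin: 98 mm high, round, 47 mm across. Origin: centre of its underside, z up.
- timer: round kitchen timer, 66 mm across, 53 mm high, standing loose on the table between the bin and the tall meat slicer (430 mm high, fixed, at the table's left; carry the arm clear of it). Origin: centre of its underside.
- white_jug: white plastic jug, 151 mm high, standing loose on the table at the right of the bin. Origin: centre of its underside.
Mind the look-alikes: they are no part of the job. Leave any yellow look-alike of the spice_jar_1 alone.

How it is judged:
By the outcome, as a careful person would: the job done as asked, in the order asked, and still so for the second after the job is handed in, with the robot touching nothing.
It also fails if it takes over 72 s, if anything falls off the work surface, if the arm or the gripper's body presses on something with over 40 N, if the wrist force passes 120 N, or if a joint passes its speed limit or range.

## Working session

There is one attempt and no reset: what is moved stays moved. The work goes in short steps, Python scripts to look and compute and a tool call to move; the robot and the scene stay as the last step left them, time stands still between calls to the robot, and variables do not carry over. Pictures are saved under pics/ and viewed, at most 10 in all, crops included, and the job is handed in when it is done.

Besides the shell and the picture viewer there is one more tool, called after ">>>" as name(argument=value, ...), one argument or row to a line, values as JSON. servo_tool: Moves the arm, as the interface text tells. Its arguments: {"type":"object","properties":{"targets":{"type":"array","items":{"type":"array","items":{"type":"array","items":{"type":"number"}}}},"squeeze":{"type":"number"}},"required":["targets"]}

```bash
mkdir -p pics; ls
cat > h.py <<'E'
import numpy as np, cv2
from plant import env
def world(p,r,c,z=None):
    """pixel -> world; by depth, or on plane z"""
    K=p["mtx"];o=np.array(p["origin"]);R=np.array(p["orientation"])
    d=np.array([(c-K[0][2])/K[0][0],-(r-K[1][2])/K[1][1],-1.])
    d=R@d
    if z is None: s=p["range_z"][int(round(r)),int(round(c))]
    else: s=(z-o[2])/d[2]
    return o+s*d
def cloud(p,mask):
    K=p["mtx"];r,c=np.nonzero(mask&(p["range_z"]>0));s=p["range_z"][r,c]
    d=np.stack([(c-K[0][2])/K[0][0],-(r-K[1][2])/K[1][1],-np.ones(len(r))],1)*s[:,None]
    return d@np.array(p["orientation"]).T+np.array(p["origin"])
def save(p,n,crop=None,k=1):
    im=p["color"][...,::-1]
    if crop: l,t,r,b=crop; im=im[t:b,l:r]
    cv2.imwrite("pics/"+n,cv2.resize(im,None,fx=k,fy=k,interpolation=cv2.INTER_CUBIC))
E
python3 - <<'E'
from h import *
np.set_printoptions(precision=3,suppress=True)
a=[]
for n in("scene","top"):
    p=env.get_image(n); a.append(p["color"]); print(n,p["origin"],p["orientation"],p["mtx"])
    for t in("spice_jar_1","bin","timer","white_jug"):
        for m in env.trace(p,t)[:4]:
            c=cloud(p,m["mask"]); print(t,round(m["confidence"],2),np.array(m["extent"]),"med",np.median(c,0),"lo",np.percentile(c,2,0),"hi",np.percentile(c,98,0))
    for t in("bin_axis","cover_handle","bin","bin_floor","spice_jar_1"):
        print(t,[(round(m["confidence"],2),np.round(m["pixel"],1), world(p,*m["pixel"])) for m in env.place_of(p,t)[:3]])
cv2.imwrite("pics/a.png",cv2.resize(np.vstack(a)[...,::-1],(400,600)) if 0 else cv2.resize(np.hstack(a)[...,::-1],(800,300)))
save({"color":a[0]},"s.png",k=1.5);save({"color":a[1]},"t.png",k=1.5)
o=env.get_obs();print(o)
E
```

```text
pics
scene [ 0.676 -0.545  1.028] [[ 0.992 -0.107  0.061]
 [ 0.123  0.875 -0.468]
 [-0.003  0.472  0.881]] [[360.027   0.    248.16 ]
 [  0.    360.027 187.08 ]
 [  0.      0.      1.   ]]
spice_jar_1 0.89 [268.5 306.5 291.4 332.6] med [ 0.736 -0.405  0.104] lo [ 0.718 -0.422 -0.001] hi [ 0.755 -0.36   0.109]
spice_jar_1 0.76 [195.3 222.8 215.4 250.3] med [ 0.507 -0.216  0.101] lo [ 0.483 -0.227  0.009] hi [ 0.525 -0.186  0.108]
spice_jar_1 0.66 [171.7 253.4 190.7 267.1] med [ 0.469 -0.285  0.105] lo [ 0.446 -0.301  0.052] hi [ 0.487 -0.267  0.109]
bin 0.6 [193.2 101.9 312.9 221.1] med [0.601 0.007 0.151] lo [ 0.448 -0.124  0.005] hi [0.74  0.19  0.179]
timer 0.67 [276.2  94.6 294.4 114.9] med [0.693 0.33  0.031] lo [0.661 0.31  0.007] hi [0.721 0.356 0.052]
white_jug 0.87 [268.2 237.5 316.8 293.9] med [ 0.75  -0.244  0.087] lo [ 0.701 -0.335  0.001] hi [ 0.813 -0.212  0.15 ]
bin_axis [(0.27, array([271.6, 183.2]), array([ 0.477, -0.321,  0.108]))]
cover_handle [(0.96, array([164.2, 203. ]), array([ 0.472, -0.003,  0.121])), (0.31, array([107.7, 279.7]), array([0.68 , 0.32 , 0.028]))
[... 1023 characters left out ...]
ay([ 0.442, -0.282,  0.03 ])), (0.53, array([230.6, 296.2]), array([ 0.481, -0.192,  0.025])), (0.51, array([210.6, 306.7]), array([ 0.51 , -0.22 ,  0.104]))]
{'t': 1.0, 'joint_positions': array([-1.36 ,  0.259,  1.535, -0.   ,  1.348, -0.203]), 'joint_vel': array([-0.   , -0.   , -0.001, -0.   ,  0.   ,  0.001]), 'tau': array([ -0.002, -44.594, -29.09 ,  -0.   ,   0.001,  -0.   ]), 'tool_pos': array([ 0.221, -0.504,  0.405]), 'orientation': array([[ 0.916,  0.402, -0.   ],
       [ 0.402, -0.916, -0.   ],
       [-0.   ,  0.   , -1.   ]]), 'contact_force': array([-0.124,  0.493, -0.157]), 'wrist_torque': array([ 0.011, -0.027,  0.022]), 'finger_force': 0.0, 'finger_gap': 0.9972529125022822}
```

View pics/s.png

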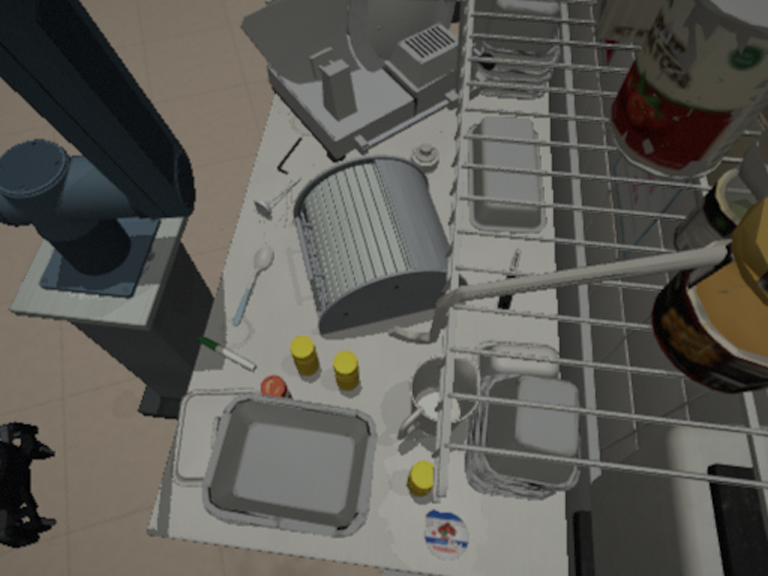

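View pics/t.png

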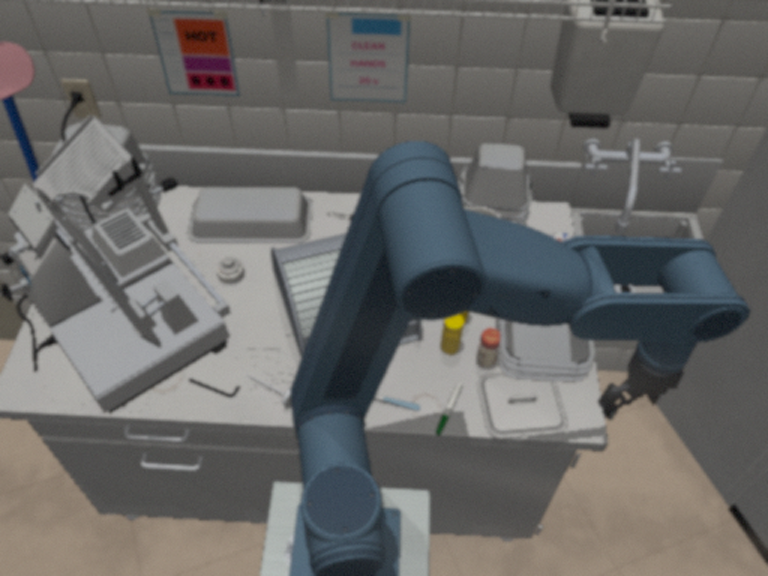

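The scene shows jar candidates at these pixels (col,row):
- Scene view: red-capped at (182,259), yellow ones at (203,237), (231,247) and (281,319).
- Top view: red-capped at (326,232), yellow ones at (302,222) and behind the arm.

The yellow ones are look-alikes, so I choose the red-capped jar. Next I check it in a crop, fit the bin and find the shelf.

Run:
```python
from h import *
from scipy.optimize import least_squares
np.set_printoptions(precision=4,suppress=True)
S=env.get_image("scene");T=env.get_image("top")
P=[cloud(p,max(env.trace(p,"bin"),key=lambda m:m["confidence"])["mask"]) for p in(S,T)]
P=np.vstack(P); P=P[(P[:,2]>.07)&(P[:,2]<.2)]
def loc(q):
    c,s=np.cos(q[2]),np.sin(q[2]); d=P[:,:2]-q[:2]
    return d[:,0]*c+d[:,1]*s, -d[:,0]*s+d[:,1]*c, P[:,2]
def res(q):
    x,y,z=loc(q); r=np.hypot(x,z-.03)
    side=np.hypot(np.maximum(r-.154,0),abs(y)-.1375)  # side panels
    slat=np.hypot(r-.143,np.maximum(abs(y)-.135,0))
    return np.minimum(abs(side),abs(slat))
best=min((least_squares(res,[.6+dx,.04+dy,a],loss="soft_l1",f_scale=.004) for a in np.radians([-20,-10,0,10,20]) for dx in(-.03,.03) for dy in(-.03,.03)),key=lambda s:s.cost)
q=best.x;x,y,z=loc(q);print("bin",q[:2],np.degrees(q[2]),best.cost,len(P),np.median(res(q)),"y",np.percentile(y,[1,99]),"x",np.percentile(x,[1,99]))
np.save("bin.npy",q)
c,s=np.cos(q[2]),np.sin(q[2])
b2w=lambda v:np.array([q[0]+c*v[0]-s*v[1],q[1]+s*v[0]+c*v[1],v[2]])
print("handle pred",b2w([-.166,0,.078]),"two-view handle:")
h=env.place_of(S,"cover_handle")[0]; print(h["pixel"],world(S,*h["pixel"],z=.078))
# jar two views: red cap
for p,n in((S,"S"),(T,"T")):
    hsv=cv2.cvtColor(p["color"],cv2.COLOR_RGB2HSV)
    for m in env.trace(p,"spice_jar_1"):
        mk=m["mask"]; C=cloud(p,mk); hu=np.median(hsv[mk],0)
        t=C[C[:,2]>.1]; print(n,np.array(m["extent"]),"hsv",hu,"topmean",t.mean(0) if len(t) else None, "topmid",(t.min(0)+t.max(0))/2 if len(t) else None,len(t))
A=cloud(S,S["range_z"]>0)
n=(A[:,0]>.36)&(A[:,0]<.6)&(A[:,1]>-.42)&(A[:,1]<-.3)&(A[:,2]<.3)
print("tray z",np.percentile(A[n,2],[5,50,95,99.5]),"tray max y where z>.02",np.percentile(A[n&(A[:,2]>.02)&(A[:,1]<-.31),1],[90,99]))
w=(A[:,2]>.25)&(A[:,0]>.4)
for x0 in np.arange(.4,1.2,.05):
    k=w&(A[:,0]>x0)&(A[:,0]<x0+.05)
    if k.sum()>5: print(round(x0,2),k.sum(),"z",A[k,2].min(),A[k,2].max(),"y",A[k,1].min(),A[k,1].max())
a=S["color"][210:290,150:250];b=T["color"][195:275,270:370]
save({"color":np.hstack([a,b])},"crop.png",k=4)
```

```text
bin [0.6141 0.05  ] 21.444468585924362 0.06727616379411838 10074 0.0022910629768545243 y [-0.1393  0.1437] x [-0.1529  0.1268]
handle pred [ 0.4596 -0.0107  0.078 ] two-view handle:
[163.7, 201.7] [0.4576 0.0241 0.078 ]
S [194.  225.7 211.6 254.1] hsv [ 25. 176. 107.] topmean [ 0.5025 -0.2059  0.1054] topmid [ 0.5024 -0.2057  0.1054] 199
S [220.4 235.1 241.4 264.9] hsv [ 26. 176. 129.] topmean [ 0.5855 -0.2265  0.1054] topmid [ 0.5861 -0.2257  0.105 ] 191
S [271.4 305.4 290.8 329. ] hsv [ 29. 171. 161.] topmean [ 0.7369 -0.4026  0.1187] topmid [ 0.7287 -0.4397  0.4105] 235
S [174.1 252.7 190.  263.7] hsv [  6. 150. 138.] topmean [ 0.4668 -0.2844  0.1059] topmid [ 0.467  -0.2831  0.1058] 175
T [294.5 210.9 309.6 233.9] hsv [ 24. 166. 114.] topmean [ 0.4921 -0.2057  0.1049] topmid [ 0.4942 -0.2045  0.1052] 90
T [314.4 217.3 335.8 248.3] hsv [ 11.  47. 111.] topmean [ 0.4574 -0.285   0.1051] topmid [ 0.4582 -0.2843  0.1067] 97
tray z [0.0539 0.0604 0.1125 0.1148] tray max y where z>.02 [-0.3224 -0.3115]
0.4 262 z 0.2500026410545326 0.30054781791598184 y 0.47304490981419733 0.52882698745
[... 212 characters left out ...]
 0.7647102579552515 y -0.4136523323151132 0.53218983788234
0.7 5824 z 0.25020656772254024 0.7997931967377309 y -0.5095693471928842 0.527740799495265
0.75 3897 z 0.25058130762197417 0.8305116056590816 y -0.48752345300146693 0.5661578626500181
0.8 21181 z 0.7460401483004735 0.8620065430117901 y -0.48735187665069113 -0.1211563776393052
0.85 4232 z 0.3411611813356572 0.830342884681874 y -0.5216896459723119 -0.2509741387178312
0.9 7963 z 0.33628612260002855 0.7001705913254423 y -0.521660154835838 -0.17893798442452724
0.95 121 z 0.5893783476200039 0.6013134769491978 y -0.4414193311984963 -0.4051781080932365
1.0 7036 z 0.25000044817419864 0.5423359834491782 y -0.38511194727226683 0.6261734046943246
```

View pics/crop.png

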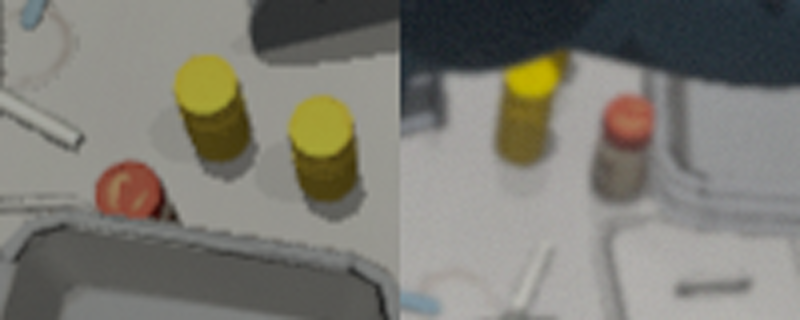

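The crop shows a red cap on a brown body, at scene (182,259) and top (326,232), so that is the jar. It sits at about (0.467,-0.284). The bin fit and the handle detection differ by 3 cm along y, so I check with an overlay.

```bash
cat >> h.py <<'E'
q=np.load("bin.npy") if __import__("os").path.exists("bin.npy") else np.zeros(3)
def b2w(v,q=q):
    c,s=np.cos(q[2]),np.sin(q[2]); return np.array([q[0]+c*v[0]-s*v[1],q[1]+s*v[0]+c*v[1],v[2]])
def w2b(P,q=q):
    c,s=np.cos(q[2]),np.sin(q[2]); d=P[:,:2]-q[:2]
    return np.stack([d[:,0]*c+d[:,1]*s,-d[:,0]*s+d[:,1]*c,P[:,2]],1)
def pix(p,w):
    K=p["mtx"]; d=np.array(p["orientation"]).T@(w-np.array(p["origin"]))
    return np.array([K[0][2]+K[0][0]*d[0]/-d[2],K[1][2]-K[1][1]*d[1]/-d[2]])
E
python3 - <<'E'
from h import *
np.set_printoptions(precision=4,suppress=True)
S=env.get_image("scene");im=cv2.resize(S["color"],None,fx=3,fy=3,interpolation=cv2.INTER_CUBIC)
def line(pts,col):
    a=np.array([(pix(S,b2w(v))+.5)*3 for v in pts]).astype(int); cv2.polylines(im,[a],False,col,1,cv2.LINE_AA)
th=np.linspace(.1,np.pi-.1,40)
for y in(-.14,.14): line([(-.154*np.cos(t),y,.03+.154*np.sin(t)) for t in th],(255,0,0))
line([(-.166,-.07,.078),(-.166,.07,.078)],(0,255,0))
for t in(.2,.8,1.4): line([(-.143*np.cos(t),y,.03+.143*np.sin(t)) for y in(-.135,.135)],(255,255,0))
C=w2b(cloud(S,S["range_z"]>0));r=np.hypot(C[:,0],C[:,2]-.03)
k=(r>.158)&(r<.19)&(abs(C[:,1])<.12)&(C[:,2]>.05)&(C[:,0]<0);print("handle pts",k.sum(),C[k].mean(0) if k.sum() else "", np.percentile(C[k],[3,97],0) if k.sum() else "")
k=(abs(r-.1485)<.01)&(C[:,2]>.1)
for y0 in np.arange(-.15,.15,.02):
    m=k&(C[:,1]>y0)&(C[:,1]<y0+.02);print(round(y0,2),m.sum(),np.median(r[m]).round(4) if m.sum() else '',end=' | ')
cv2.imwrite("pics/ov.png",im[260:700,540:1000,::-1])
E
```

```text
handle pts 198 [-0.1522 -0.0036  0.1191] [[-0.1591 -0.07    0.1104]
 [-0.1393  0.067   0.1238]]
-0.15 385 0.1517 | -0.13 404 0.1451 | -0.11 512 0.1448 | -0.09 499 0.1446 | -0.07 516 0.145 | -0.05 476 0.1447 | -0.03 478 0.1448 | -0.01 467 0.1449 | 0.01 448 0.1447 | 0.03 432 0.1446 | 0.05 435 0.1448 | 0.07 419 0.1447 | 0.09 402 0.145 | 0.11 388 0.1448 | 0.13 438 0.1498 |
```

View pics/ov.png

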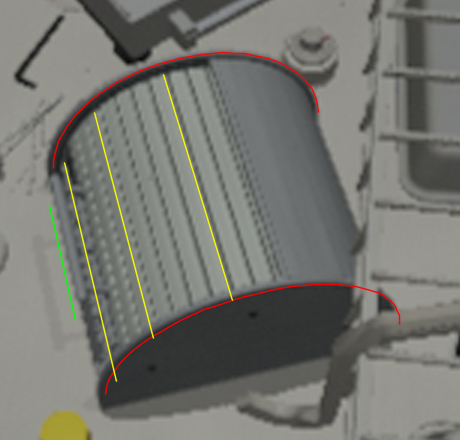

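The overlay fits (bin at (0.614,0.050), yaw 21.4°). The handle shows at about (-150,0,116) mm in the bin frame, so the cover is already up by about 0.24 rad.

```bash
cat >> h.py <<'E'
def go(w,ydeg):
    """shift (mm, tool axes) and yaw to bring the grasp point to world w with tool y at angle ydeg (mod 180)"""
    o=env.get_obs();R=np.array(o["orientation"]);t=np.array(w)+[0,0,.155]
    d=R.T@(t-o["tool_pos"])*1000; a=np.degrees(np.arctan2(R[1,1],R[0,1]))
    yaw=-((ydeg-a+90)%180-90)
    print("shift",np.round(d,1),"yaw",round(yaw,1),"t",round(o["t"],2),"q",np.round(o["joint_positions"],2))
def hnd(cov,out=0): a=cov+.281; return np.array([-(.173+out)*np.cos(a),0,.03+(.173+out)*np.sin(a)])
E
python3 - <<'E'
from h import *
print(b2w([-.150,0,.116]),b2w([-.154,0,.116]))
y=np.degrees(q[2]); go(b2w([-.154,0,.116+.10]),y)
E
```

```text
[ 0.47445692 -0.00486067  0.116     ] [ 0.47073383 -0.00632307  0.116     ]
shift [ 428.4 -354.9   33.7] yaw -87.7 t 1.4 q [-1.36  0.26  1.53 -0.    1.35 -0.2 ]
```

>>> servo_tool(
  targets=[
    [[26, 428, -355, 34, -87.7], [26, 428, -355, 34, -87.7], [26, 428, -355, 34, -87.7], [26, 428, -355, 34, -87.7], [26, 428, -355, 34, -87.7], [26, 428, -355, 34, -87.7], [26, 428, -355, 34, -87.7], [26, 428, -355, 34, -87.7], [26, 428, -355, 34, -87.7], [26, 428, -355, 34, -87.7], [26, 428, -355, 34, -87.7], [26, 428, -355, 34, -87.7], [26, 428, -355, 34, -87.7], [26, 428, -355, 34, -87.7], [26, 428, -355, 34, -87.7], [26, 428, -355, 34, -87.7], [26, 428, -355, 34, -87.7], [26, 428, -355, 34, -87.7]],
  ],
  squeeze=50,
)

```text
t: 2.9
tool_pos: [0.47, -0.0076, 0.3708]
orientation: [[-0.363, 0.932, -0.0], [0.932, 0.363, -0.0], [-0.0, -0.0, -1.0]]
contact_force: [-1.2, 0.1, -0.0]
finger_gap: 0.306
finger_force: 0.0
```

Run:
```python
from h import *
o=env.get_obs();print(o["finger_gap"])
S=env.get_image("scene")
C=w2b(cloud(S,S["range_z"]>0));r=np.hypot(C[:,0],C[:,2]-.03)
k=(r>.158)&(r<.185)&(abs(C[:,1])<.12)&(C[:,2]>.05)&(C[:,2]<.15)&(C[:,0]<0);print("handle pts",k.sum(),C[k].mean(0))
go(b2w([-.154,0,.116+.008]),np.degrees(q[2]))
save(S,"st.png",(170,60,330,220),4)
```

```text
0.3059912696734996
handle pts 194 [-0.15247445 -0.00416513  0.11944678]
shift [ 1.   1.2 91.9] yaw -0.2 t 2.95 q [-0.25  0.14  1.77 -0.    1.23 -0.63]
```

View pics/st.png

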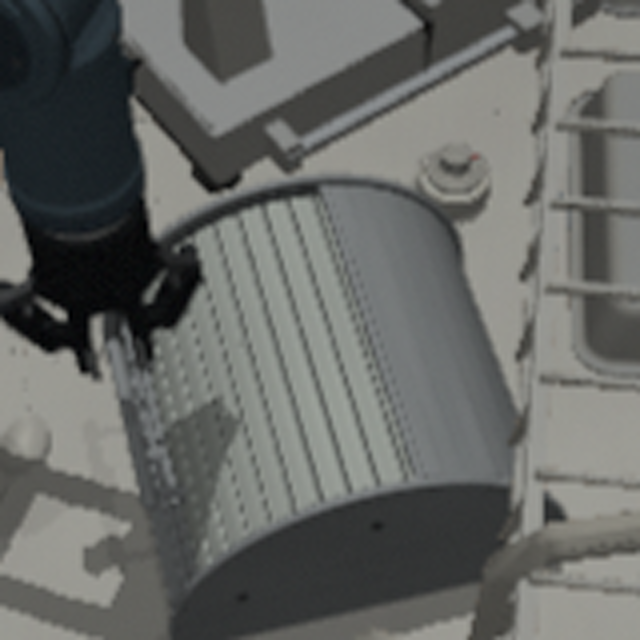

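The gripper straddles the handle line at crop (115,340) and is clear of the slats. Now I descend and watch the force.

>>> servo_tool(
  targets=[
    [[26, 1, 1, 30, 0], [26, 1, 1, 55, 0], [26, 1, 1, 75, 0], [26, 1, 1, 86, 0], [26, 1, 1, 92, 0], [26, 1, 1, 92, 0], [26, 1, 1, 92, 0]],
  ],
)

```text
t: 3.53
tool_pos: [0.471, -0.0059, 0.2791]
orientation: [[-0.364, 0.931, 0.0], [0.931, 0.364, -0.0], [-0.0, 0.0, -1.0]]
contact_force: [0.8, 0.2, -0.6]
finger_gap: 0.307
finger_force: 0.0
```

Nothing was touched. I close on the bar while centring 4 mm towards the bin.

>>> servo_tool(
  targets=[
    [[20, 0, 2, 0, 0], [10, 0, 4, 0, 0], [0, 0, 4, 0, 0], [0, 0, 4, 0, 0], [0, 0, 4, 0, 0], [0, 0, 4, 0, 0], [0, 0, 4, 0, 0]],
  ],
)

```text
t: 4.12
tool_pos: [0.4718, -0.0052, 0.2793]
orientation: [[-0.367, 0.93, -0.009], [0.93, 0.367, -0.005], [-0.001, -0.01, -1.0]]
contact_force: [-16.3, -11.7, 12.3]
finger_gap: 0.117
finger_force: 48.8
```

Run:
```python
from h import *
o=env.get_obs();print(o["finger_gap"]*85,o["finger_force"],o["contact_force"])
p=w2b(np.array([o["tool_pos"]]))[0];print(p)
c0=np.arctan2(np.sqrt(.173**2-p[0]**2),-p[0])-.281;print("cover",c0)
h0=hnd(c0)
for c in np.linspace(c0,1.345,17)[1:]:
    d=(hnd(c)-h0)*1000; print(round(c,2),"y",d[0].round(),"z",-d[2].round())
```

```text
9.924820431645777 48.822192549705505 [-16.31496709 -11.66561221  12.32320203]
[-0.15261568  0.00064896  0.27933262]
cover 0.20934261022709744
0.28 y 6.0 z -11.0
0.35 y 13.0 z -21.0
0.42 y 21.0 z -30.0
0.49 y 29.0 z -39.0
0.56 y 38.0 z -48.0
0.64 y 47.0 z -56.0
0.71 y 57.0 z -63.0
0.78 y 68.0 z -69.0
0.85 y 79.0 z -75.0
0.92 y 90.0 z -80.0
0.99 y 102.0 z -84.0
1.06 y 113.0 z -87.0
1.13 y 125.0 z -89.0
1.2 y 138.0 z -91.0
1.27 y 150.0 z -92.0
1.34 y 162.0 z -91.0
```

The bar is gripped with about 23 N radial bias, meaning the target sits about 3 mm too far in. I correct that and roll the first part of the arc.

>>> servo_tool(
  targets=[
    [[0, 0, -3, -1, 0], [0, 0, 3, -12, 0], [0, 0, 10, -22, 0], [0, 0, 18, -32, 0], [0, 0, 26, -41, 0], [0, 0, 35, -49, 0], [0, 0, 44, -57, 0], [0, 0, 44, -57, 0]],
  ],
)

```text
t: 4.78
tool_pos: [0.5168, 0.0124, 0.3373]
orientation: [[-0.365, 0.931, 0.003], [0.931, 0.365, -0.001], [-0.002, 0.002, -1.0]]
contact_force: [-0.5, -0.8, 3.9]
finger_gap: 0.114
finger_force: 50.4
```

```bash
cat > arc.py <<'E'
from h import *
import sys
np.set_printoptions(precision=4,suppress=True)
o=env.get_obs();f=np.array(o["contact_force"]);c,s=np.cos(q[2]),np.sin(q[2])
p=w2b(np.array([o["tool_pos"]]))[0];print(p,"gap",o["finger_gap"],o["finger_force"],"F bin",c*f[0]+s*f[1],-s*f[0]+c*f[1],f[2])
for l in(.155,.163): 
    v=p-[0,0,l+.03];print("r",np.hypot(v[0],v[2]),"cover",np.arctan2(v[2],-v[0])-.281)
E
python3 arc.py
```

```text
[-0.1043  0.0006  0.3373] gap 0.1136622424426687 50.37328004837036 F bin -0.7632335387104259 -0.5426033381286259 3.8735166754522714
r 0.18460877080340016 cover 0.6894761766221574
r 0.17806489052406022 cover 0.6640936393806518
```

Force is small and the cover is at about 0.64. I roll the rest to the stop.

>>> servo_tool(
  targets=[
    [[0, 0, 10, -7, 0], [0, 0, 20, -13, 0], [0, 0, 31, -19, 0], [0, 0, 42, -23, 0], [0, 0, 54, -27, 0], [0, 0, 66, -30, 0], [0, 0, 77, -33, 0], [0, 0, 89, -34, 0], [0, 0, 101, -35, 0], [0, 0, 110, -35, 0], [0, 0, 113, -35, 0], [0, 0, 113, -35, 0]],
  ],
)

```text
t: 5.78
tool_pos: [0.6181, 0.0521, 0.3727]
orientation: [[-0.365, 0.931, -0.008], [0.931, 0.365, -0.005], [-0.002, -0.009, -1.0]]
contact_force: [-17.7, -8.4, 17.2]
finger_gap: 0.105
finger_force: 50.2
```

```bash
python3 arc.py
```

```text
[0.0046 0.0005 0.3727] gap 0.1054652215833392 50.18444895744324 F bin -19.542821210780712 -1.335992814670064 17.164750726560165
r 0.1877987382558077 cover 1.3141338516013388
r 0.17980121279542255 cover 1.3152166085715975
```

The cover is against its stop, with about 20 N resisting at angle ~1.32. I release and lift.

>>> servo_tool(
  targets=[
    [[6, 0, -2, -2, 0], [26, 0, -3, -3, 0], [30, 0, -3, -3, 0], [30, 0, -3, -3, 0], [30, 0, -3, -25, 0], [30, 0, -3, -60, 0], [30, 0, -3, -80, 0]],
  ],
)

```text
t: 6.37
tool_pos: [0.6183, 0.0528, 0.4538]
orientation: [[-0.365, 0.931, 0.004], [0.931, 0.365, 0.0], [-0.001, 0.003, -1.0]]
contact_force: [0.6, 0.6, 0.2]
finger_gap: 0.35
finger_force: 0.0
```

Run:
```python
from h import *
np.set_printoptions(precision=3,suppress=True)
S=env.get_image("scene");A=cloud(S,S["range_z"]>0)
d=np.hypot(A[:,0]-.467,A[:,1]+.284)
n=(d>.026)&(d<.13)&(A[:,1]<-.29)&(A[:,2]<.2)
B=A[n];print("south of jar",[(y.round(3),np.percentile(B[abs(B[:,1]-y)<.006,2],98).round(3)) for y in np.arange(-.40,-.29,.012) if (abs(B[:,1]-y)<.006).sum()>3])
r=(B[:,2]>.05)&(B[:,2]<.09)
for x in np.arange(.40,.56,.03):
    k=r&(abs(B[:,0]-x)<.012); print(x.round(2),"rim max y",B[k,1].max() if k.any() else None)
go([.467,-.284,.17],-5)
```

```text
south of jar [(np.float64(-0.4), np.float64(0.104)), (np.float64(-0.388), np.float64(0.113)), (np.float64(-0.376), np.float64(0.112)), (np.float64(-0.364), np.float64(0.113)), (np.float64(-0.352), np.float64(0.113)), (np.float64(-0.34), np.float64(0.112)), (np.float64(-0.328), np.float64(0.112)), (np.float64(-0.316), np.float64(0.115)), (np.float64(-0.304), np.float64(0.114)), (np.float64(-0.292), np.float64(0.016))]
0.4 rim max y None
0.43 rim max y -0.32651894089241756
0.46 rim max y -0.32645513769208934
0.49 rim max y -0.3265391971147921
0.52 rim max y -0.32802768465369536
0.55 rim max y -0.3286408701786184
shift [-257.5 -265.7  131.7] yaw 26.4 t 6.42 q [-0.09  0.36  1.27  0.    1.51 -0.47]
```

The tray rim next to the jar is about 113 mm high, so I grasp at z≈0.073, with the fingers closing along the rim. I move over the jar now and look into the bin on the way.

>>> servo_tool(
  targets=[
    [[60, -120, -124, 0, 13], [70, -257, -266, 20, 26.4], [70, -257, -266, 20, 26.4], [70, -257, -266, 40, 26.4], [70, -257, -266, 60, 26.4], [70, -257, -266, 90, 26.4], [70, -257, -266, 132, 26.4], [70, -257, -266, 132, 26.4], [70, -257, -266, 132, 26.4], [70, -257, -266, 132, 26.4], [70, -257, -266, 132, 26.4], [70, -257, -266, 132, 26.4]],
  ],
)

```text
t: 7.42
tool_pos: [0.4636, -0.2848, 0.3176]
orientation: [[0.09, 0.996, -0.001], [0.996, -0.09, 0.002], [0.002, -0.001, -1.0]]
contact_force: [-0.2, 0.4, 0.4]
finger_gap: 0.821
finger_force: 0.0
```

Run:
```python
from h import *
np.set_printoptions(precision=3,suppress=True)
S=env.get_image("scene");T=env.get_image("top")
go([.467,-.284,.073],-5)
for p,n in((S,"S"),(T,"T")):
    for m in env.trace(p,"spice_jar_2"):
        C=cloud(p,m["mask"]);L=w2b(C); print(n,np.array(m["extent"]),round(m["confidence"],2),"bin mid",np.median(L,0),"hi",L[L[:,2]>np.percentile(L[:,2],98)-.006].mean(0),np.median(C,0))
    L=w2b(cloud(p,p["range_z"]>0)); k=(L[:,0]>-.13)&(L[:,0]<.0)&(abs(L[:,1])<.13)&(L[:,2]>.03)&(L[:,2]<.12)
    k2=k&(L[:,2]>.09)&(L[:,2]<.112);print(n,k.sum(),"tall",k2.sum(),L[k2].mean(0) if k2.any() else"",np.percentile(L[k2],[3,97],0) if k2.any() else "")
    L=L[(L[:,0]<0)&(L[:,2]>.15)&(L[:,2]<.22)&(abs(L[:,1])<.12)]; print("cover pts ahead",L.min(0) if len(L) else "")
    if n=="T": C=cloud(p,p["range_z"]>0)
a=cv2.resize(S["color"][90:240,180:330],(390,390));b=cv2.resize(T["color"][130:280,170:320],(390,390))
save({"color":np.hstack([a,b])},"bin.png")
```

```text
shift [-0.2  2.1 91.5] yaw 0.0 t 7.52 q [-0.75  0.32  1.67  0.    1.15 -0.67]
S [196.3 101.8 312.7 222.2] 0.74 bin mid [-0.008 -0.004  0.107] hi [-0.001 -0.022  0.229] [0.603 0.042 0.107]
S [220.5 146.4 240.4 173.9] 0.69 bin mid [-0.063  0.017  0.084] hi [-0.061  0.033  0.103] [0.547 0.042 0.084]
S [170.9 251.  191.2 264.5] 0.65 bin mid [-0.259 -0.262  0.105] hi [-0.243 -0.285  0.218] [ 0.469 -0.288  0.105]
S [269.8 307.2 289.7 331.4] 0.65 bin mid [-0.053 -0.469  0.105] hi [-0.05  -0.464  0.106] [ 0.736 -0.407  0.105]
S [241.3 107.2 275.5 184.6] 0.48 bin mid [ 0.003 -0.014  0.172] hi [ 0.002 -0.003  0.207] [0.624 0.038 0.172]
S 334 tall 175 [-0.062  0.031  0.102] [[-0.082  0.012  0.091]
 [-0.042  0.053  0.106]]
cover pts ahead [-0.646 -0.119  0.15 ]
T [299.4 187.8 315.9 213.8] 0.83 bin mid [-0.144 -0.239  0.092] hi [-0.133 -0.243  0.106] [ 0.567 -0.224  0.092]
T [219.8 193.1 232.8 222.6] 0.73 bin mid [-0.084  0.037  0.071] hi [-0.072  0.032  0.103] [0.52  0.055 0.071]
T [292.5 208.6 309.5 232.5] 0.65 bin mid [-0.215 -0.187  0.075] hi [-0.203 -0.192  0.106] [ 0.483 -0.202  0.075]
T [314.  219.  334.2 245.9] 0.64 bin mid [-0.28  -0.245  0.067] hi [-0.268 -0.247  0.105] [ 0.444 -0.279  0.067]
T [352.5 163.6 359.4 178. ] 0.39 bin mid [-0.069 -0.463  0.074] hi [-0.066 -0.465  0.105] [ 0.719 -0.407  0.074]
T 248 tall 102 [-0.073  0.023  0.101] [[-0.097 -0.129  0.092]
 [-0.046  0.049  0.107]]
cover pts ahead [-0.662 -0.024  0.161]
```

View pics/bin.png

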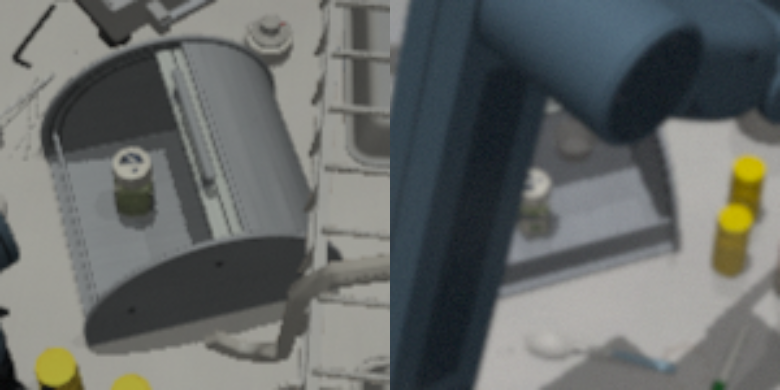

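The view shows the bin open, with jar 2 (cream cap) at scene ≈(231,160), which is bin (-62,+32) mm. The free place is bin (-70,-55). Now I descend on the red-capped jar.

>>> servo_tool(
  targets=[
    [[70, 0, 2, 25, 0], [70, 0, 2, 50, 0], [70, 0, 2, 72, 0], [70, 0, 2, 86, 0], [70, 0, 2, 91, 0], [70, 0, 2, 91, 0], [50, 0, 2, 91, 0], [35, 0, 2, 91, 0], [25, 0, 2, 91, 0], [25, 0, 2, 91, 0], [25, 0, 2, 91, 0], [25, 0, 2, 91, 0]],
  ],
  squeeze=35,
)

```text
t: 8.62
tool_pos: [0.4665, -0.2844, 0.2293]
orientation: [[0.087, 0.996, 0.002], [0.996, -0.087, -0.002], [-0.002, 0.002, -1.0]]
contact_force: [-1.3, 1.7, 6.5]
finger_gap: 0.519
finger_force: 34.6
```

Run:
```python
from h import *
o=env.get_obs();print(o["contact_force"],o["finger_gap"]*85,o["finger_force"],o["tool_pos"],o["wrist_torque"])
```

```text
[-1.34267412  1.70388691  6.53565009] 44.10981377860927 34.645551424473524 [ 0.46649604 -0.28439877  0.2292705 ] [ 0.14564333  0.16328597 -0.01462531]
```

>>> servo_tool(
  targets=[
    [[25, 0, 0, -10, 0], [25, 0, 0, -35, 0], [25, 0, 0, -70, 0], [25, 0, 0, -110, 0], [25, 0, 0, -150, 0], [25, 0, 0, -190, 0], [25, 0, 0, -220, 0], [25, 0, 0, -230, 0], [25, 0, 0, -230, 0], [25, 0, 0, -230, 0]],
  ],
)

```text
t: 9.45
tool_pos: [0.4658, -0.2838, 0.4571]
orientation: [[0.087, 0.996, -0.0], [0.996, -0.087, 0.0], [0.0, -0.0, -1.0]]
contact_force: [-0.1, 0.9, -1.3]
finger_gap: 0.513
finger_force: 35.8
```

Run:
```python
from h import *
np.set_printoptions(precision=3,suppress=True)
o=env.get_obs();print(o["contact_force"],o["finger_gap"]*85,o["finger_force"],o["tool_pos"])
S=env.get_image("scene");T=env.get_image("top")
for p in(S,T):
    C=cloud(p,p["range_z"]>0);k=(np.hypot(C[:,0]-o["tool_pos"][0],C[:,1]-o["tool_pos"][1])<.035)&(C[:,2]<.4)&(C[:,2]>.15); 
    hsv=cv2.cvtColor(p["color"],cv2.COLOR_RGB2HSV)[p["range_z"]>0]
    print(k.sum(),C[k].min(0) if k.any() else"",C[k].max(0) if k.any() else "")
go(b2w([-.07,-.055,.305]),np.degrees(q[2])-90)
a=S["color"][210:310,130:230];b=T["color"][150:250,270:370]
save({"color":np.hstack([a,b])},"lift.png",k=4)
```

```text
[-0.057  0.899 -1.318] 43.609206014221904 35.815709580201656 [ 0.466 -0.284  0.457]
616 [ 0.432 -0.309  0.23 ] [ 0.5   -0.277  0.396]
339 [ 0.432 -0.307  0.224] [ 0.486 -0.261  0.394]
shift [264.9  80.5  -4.4] yaw 63.6 t 9.55 q [-0.75  0.22  1.46  0.    1.46 -0.66]
```

View pics/lift.png

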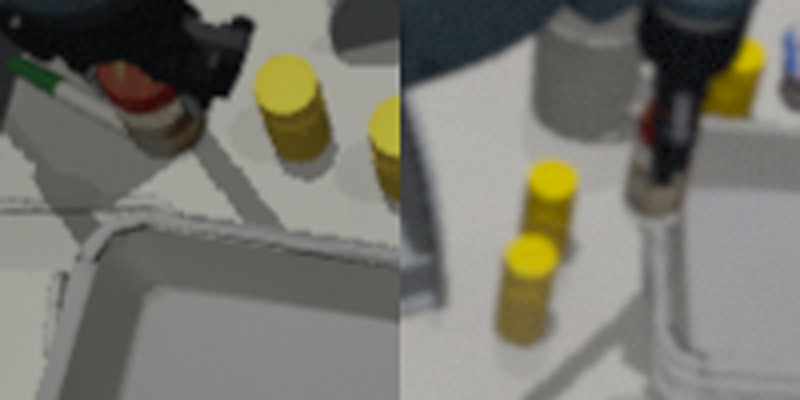

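The picture shows the red-capped jar held upright (crop (145,110) left and (658,160) right), with the base ≈0.228 m up. I carry it over the bin.

>>> servo_tool(
  targets=[
    [[25, 20, 6, -4, 6], [25, 50, 15, -4, 13], [25, 85, 26, -4, 20], [25, 120, 37, -4, 27], [25, 155, 48, -4, 34], [25, 190, 58, -4, 41], [25, 220, 67, -4, 48], [25, 245, 75, -4, 55], [25, 260, 79, -4, 61], [25, 265, 80, -4, 63.6], [25, 265, 80, -4, 63.6], [25, 265, 80, -4, 63.6]],
  ],
)

```text
t: 10.55
tool_pos: [0.5688, -0.0267, 0.4595]
orientation: [[0.93, 0.368, -0.004], [0.368, -0.93, 0.001], [-0.003, -0.002, -1.0]]
contact_force: [0.2, 0.4, -0.8]
finger_gap: 0.515
finger_force: 35.9
```

Run:
```python
from h import *
o=env.get_obs();print(o["finger_gap"]*85,o["finger_force"],w2b(np.array([o["tool_pos"]])))
go(b2w([-.07,-.055,.237-.155]),np.degrees(q[2])-90)
```

```text
43.77839491022034 35.89024683635216 [[-0.07017987 -0.05485186  0.4594696 ]]
shift [  1.    0.6 222.5] yaw 0.1 t 10.55 q [-0.24  0.27  1.39 -0.    1.49  0.95]
```

>>> servo_tool(
  targets=[
    [[25, 0, 0, 30, 0], [25, 0, 0, 65, 0], [25, 0, 0, 100, 0], [25, 0, 0, 135, 0], [25, 0, 0, 165, 0], [25, 0, 0, 190, 0], [25, 0, 0, 205, 0], [25, 0, 0, 214, 0], [25, 0, 0, 219, 0], [25, 0, 0, 222, 0], [25, 0, 0, 222, 0]],
  ],
)

```text
t: 11.47
tool_pos: [0.569, -0.0274, 0.2398]
orientation: [[0.931, 0.365, 0.0], [0.365, -0.931, -0.0], [0.0, 0.0, -1.0]]
contact_force: [0.0, 0.3, -1.7]
finger_gap: 0.51
finger_force: 35.8
```

>>> servo_tool(
  targets=[
    [[25, 0, 0, 2, 0], [25, 0, 0, 3, 0], [25, 0, 0, 3, 0]],
  ],
)

```text
t: 11.72
tool_pos: [0.5691, -0.027, 0.2374]
orientation: [[0.931, 0.365, 0.001], [0.365, -0.931, -0.0], [0.001, 0.001, -1.0]]
contact_force: [-0.1, 1.8, -0.8]
finger_gap: 0.514
finger_force: 35.8
```

>>> servo_tool(
  targets=[
    [[25, 0, 0, 1, 0], [25, 0, 0, 2, 0], [25, 0, 0, 2, 0], [25, 0, 0, 2, 0]],
  ],
)

```text
t: 12.05
tool_pos: [0.5692, -0.0269, 0.2353]
orientation: [[0.931, 0.365, 0.001], [0.365, -0.931, -0.0], [0.001, 0.001, -1.0]]
contact_force: [0.1, 0.9, 3.5]
finger_gap: 0.516
finger_force: 35.8
```

The jar touches the floor: TCP 0.2353 as predicted, with 3.5 N. I release slowly with a limited opening and lift.

>>> servo_tool(
  targets=[
    [[44, 0, 0, 0, 0], [48, 0, 0, 0, 0], [54, 0, 0, 0, 0], [60, 0, 0, 0, 0], [60, 0, 0, 0, 0], [60, 0, 0, 0, 0], [60, 0, 0, -15, 0], [60, 0, 0, -40, 0], [60, 0, 0, -75, 0], [60, 0, 0, -115, 0], [60, 0, 0, -155, 0], [60, 0, 0, -190, 0], [50, 0, 0, -200, 0], [40, 0, 0, -200, 0]],
  ],
)

```text
t: 13.22
tool_pos: [0.5694, -0.0271, 0.4387]
orientation: [[0.931, 0.365, 0.008], [0.365, -0.931, -0.002], [0.006, 0.005, -1.0]]
contact_force: [-0.6, 0.2, 0.1]
finger_gap: 0.474
finger_force: 0.0
```

Run:
```python
from h import *
np.set_printoptions(precision=3,suppress=True)
o=env.get_obs();print(o["contact_force"],o["finger_gap"])
S=env.get_image("scene");T=env.get_image("top")
for p in(S,T):
    L=w2b(cloud(p,p["range_z"]>0)); k=(L[:,0]>-.13)&(L[:,0]<.0)&(abs(L[:,1])<.12)&(L[:,2]>.098)&(L[:,2]<.125)
    for s in(1,-1):
        j=k&(s*L[:,1]>-.01*s*0)&(s*(L[:,1])>0); print(s,j.sum(),L[j].mean(0),np.percentile(L[j],[3,97],0)) if j.any() else 0
    h=(L[:,2]>.195)&(L[:,2]<.215)&(abs(L[:,1])<.09)&(abs(L[:,0]-.005)<.04);print("handle",h.sum(),L[h].mean(0) if h.any() else "")
c=hnd(1.33);print(c)
go(b2w([c[0]-0.004,0,.203+.014+.10]),np.degrees(q[2]))
a=cv2.resize(S["color"][90:240,180:330],(390,390));b=cv2.resize(T["color"][130:280,170:320],(390,390))
save({"color":np.hstack([a,b])},"placed.png")
```

```text
[-0.63   0.203  0.05 ] 0.474418047823268
1 93 [-0.068  0.03   0.103] [[-0.082  0.012  0.099]
 [-0.052  0.053  0.106]]
-1 184 [-0.071 -0.058  0.11 ] [[-0.09  -0.075  0.1  ]
 [-0.051 -0.036  0.115]]
handle 190 [ 0.002 -0.004  0.207]
1 107 [-0.067  0.036  0.102] [[-0.087  0.017  0.098]
 [-0.048  0.056  0.108]]
-1 127 [-0.078 -0.051  0.109] [[-0.096 -0.07   0.101]
 [-0.056 -0.031  0.115]]
handle 54 [-0.002 -0.027  0.204]
[0.007 0.    0.203]
shift [ 73.4 -55.  -38.4] yaw 90.0 t 13.32 q [-0.24  0.28  1.44 -0.    1.43  0.95]
```

View pics/placed.png

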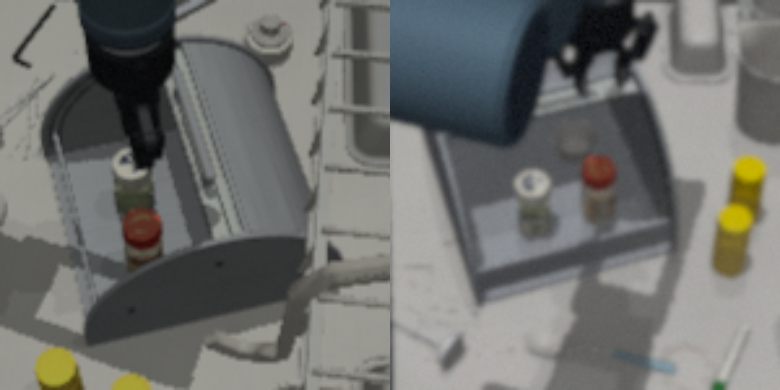

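Both jars stand upright: the red cap at left crop (143,230), bin (-71,-57), and jar 2 unmoved at (132,165). Now I go back over the handle, turned -90°.

>>> servo_tool(
  targets=[
    [[30, 5, -4, -10, -7], [30, 15, -11, -10, -14], [30, 25, -19, -10, -21], [30, 35, -26, -10, -28], [30, 45, -34, -10, -35], [30, 55, -41, -10, -42], [30, 65, -48, -10, -49], [30, 74, -55, -10, -56], [30, 74, -55, -10, -63], [30, 74, -55, -10, -70], [30, 74, -55, -10, -77], [30, 74, -55, -10, -84], [30, 74, -55, -10, -90], [30, 74, -55, -10, -90], [30, 74, -55, -10, -90]],
  ],
  squeeze=50,
)

```text
t: 14.57
tool_pos: [0.6176, 0.0512, 0.442]
orientation: [[-0.362, 0.932, -0.005], [0.932, 0.362, 0.0], [0.002, -0.004, -1.0]]
contact_force: [0.3, 0.2, -0.1]
finger_gap: 0.352
finger_force: 0.0
```

Run:
```python
from h import *
o=env.get_obs();print(o["finger_gap"]*85,w2b(np.array([o["tool_pos"]])))
go(b2w([.004,0,.372-.155]),np.degrees(q[2]))
```

```text
29.88592114612725 [[ 3.68378653e-03 -1.37858801e-04  4.41995610e-01]]
shift [-0.   0.6 70. ] yaw -0.2 t 14.57 q [-0.1   0.37  1.29  0.    1.49 -0.47]
```

>>> servo_tool(
  targets=[
    [[30, 0, 0, 20, 0], [30, 0, 0, 42, 0], [30, 0, 0, 60, 0], [30, 0, 0, 70, 0], [30, 0, 0, 70, 0], [30, 0, 0, 70, 0], [30, 0, 0, 70, 0]],
  ],
)

```text
t: 15.15
tool_pos: [0.6181, 0.0512, 0.3756]
orientation: [[-0.364, 0.931, 0.001], [0.931, 0.364, -0.0], [-0.001, 0.001, -1.0]]
contact_force: [0.4, -0.3, -0.1]
finger_gap: 0.353
finger_force: 0.0
```

>>> servo_tool(
  targets=[
    [[30, 0, 0, 4, 0], [30, 0, 0, 7, 0], [20, 0, 0, 7, 0], [10, 0, 0, 7, 0], [0, 0, 0, 7, 0], [0, 0, 0, 7, 0], [0, 0, 0, 7, 0], [0, 0, 0, 7, 0]],
  ],
)

```text
t: 15.82
tool_pos: [0.617, 0.051, 0.3679]
orientation: [[-0.365, 0.931, -0.002], [0.931, 0.365, -0.001], [0.0, -0.002, -1.0]]
contact_force: [-4.4, -0.8, 2.4]
finger_gap: 0.116
finger_force: 48.9
```

```bash
python3 arc.py
```

```text
[ 0.0031 -0.0001  0.3679] gap 0.11612659479563665 48.85856330394745 F bin -4.3756365866063325 0.8320804140131892 2.420170607074486
r 0.1829158738141235 cover 1.306584875183507
r 0.17491705276793984 cover 1.3073526796314545
```

The bar is gripped again. I roll the cover down, first part.

>>> servo_tool(
  targets=[
    [[0, 0, -10, 0, 0], [0, 0, -22, 1, 0], [0, 0, -34, 3, 0], [0, 0, -46, 5, 0], [0, 0, -58, 9, 0], [0, 0, -69, 13, 0], [0, 0, -80, 18, 0], [0, 0, -91, 24, 0], [0, 0, -101, 30, 0], [0, 0, -101, 30, 0]],
  ],
)

```text
t: 16.65
tool_pos: [0.5226, 0.0142, 0.3392]
orientation: [[-0.365, 0.931, 0.002], [0.931, 0.365, -0.001], [-0.001, 0.002, -1.0]]
contact_force: [-5.5, -0.5, 7.6]
finger_gap: 0.114
finger_force: 52.1
```

```bash
python3 arc.py
```

```text
[-0.0982  0.0001  0.3392] gap 0.11436796841667145 52.14941918849945 F bin -5.2630042475201515 1.5096341650372755 7.599069224630317
r 0.18283771465649235 cover 0.7228999488947835
r 0.17614154041517444 cover 0.6985073033832018
```

>>> servo_tool(
  targets=[
    [[0, 0, -9, 7, 0], [0, 0, -19, 15, 0], [0, 0, -28, 23, 0], [0, 0, -36, 32, 0], [0, 0, -43, 42, 0], [0, 0, -50, 52, 0], [0, 0, -56, 62, 0], [0, 0, -61, 73, 0], [0, 0, -64, 81, 0], [0, 0, -64, 81, 0]],
  ],
)

```text
t: 17.48
tool_pos: [0.462, -0.0098, 0.2555]
orientation: [[-0.366, 0.931, -0.005], [0.931, 0.366, -0.002], [0.001, -0.006, -1.0]]
contact_force: [-7.3, -7.8, -0.3]
finger_gap: 0.112
finger_force: 56.1
```

```bash
python3 arc.py
```

```text
[-0.1634  0.      0.2555] gap 0.11182491679446487 56.11031770706177 F bin -9.644320769426736 -4.61203067249655 -0.295077479578221
r 0.1780058892867292 cover 0.12644533630490679
r 0.1749899891194027 cover 0.08445866208833003
```

>>> servo_tool(
  targets=[
    [[0, 0, -2, 4, 0], [0, 0, -3, 8, 0], [0, 0, -4, 11, 0], [0, 0, -4, 12, 0], [0, 0, -4, 12, 0]],
  ],
)

```text
t: 17.9
tool_pos: [0.4584, -0.0112, 0.2444]
orientation: [[-0.366, 0.931, -0.006], [0.931, 0.366, -0.002], [0.001, -0.006, -1.0]]
contact_force: [-11.9, -8.2, 6.0]
finger_gap: 0.116
finger_force: 56.9
```

```bash
python3 arc.py
```

```text
[-0.1673  0.      0.2444] gap 0.11638543710572512 56.93527400493622 F bin -14.061185845532457 -3.2871162067112403 6.0165866087035145
r 0.1775213700575637 cover 0.060431986504740964
r 0.17500510260031638 cover 0.01734443026459681
```

>>> servo_tool(
  targets=[
    [[0, 0, -2, 2, 0], [0, 0, -2, 4, 0], [0, 0, -2, 4, 0], [0, 0, -2, 4, 0]],
  ],
)

```text
t: 18.23
tool_pos: [0.457, -0.0117, 0.2405]
orientation: [[-0.366, 0.931, -0.004], [0.931, 0.366, -0.001], [0.0, -0.005, -1.0]]
contact_force: [-8.8, -7.3, 4.2]
finger_gap: 0.116
finger_force: 57.3
```

```bash
python3 arc.py;  python3 - <<'E'
from h import *
S=env.get_image("scene")
C=w2b(cloud(S,S["range_z"]>0));r=np.hypot(C[:,0],C[:,2]-.03)
k=(r>.162)&(r<.185)&(abs(C[:,1])<.07)&(abs(C[:,1])>.025)&(C[:,2]>.05)&(C[:,2]<.12)&(C[:,0]<0);print("handle pts",k.sum(),C[k].mean(0),np.percentile(C[k,2],[5,50,95]))
E
```

```text
[-0.1688 -0.      0.2405] gap 0.11585637945006026 57.26327061653137 F bin -10.847634295842083 -3.553616714800358 4.183324104761027
r 0.17767247024951088 cover 0.0369836747065691
r 0.17533599847593212 cover -0.006369219026743478
handle pts 62 [-0.16788191 -0.05007845  0.08453839] [0.08141521 0.08445586 0.08833148]
```

>>> servo_tool(
  targets=[
    [[0, 0, 0, 2, 0], [0, 0, 0, 4, 0], [0, 0, 0, 4, 0], [0, 0, 0, 4, 0]],
  ],
)

```text
t: 18.62
tool_pos: [0.4565, -0.0119, 0.2375]
orientation: [[-0.366, 0.93, -0.006], [0.931, 0.366, -0.002], [0.0, -0.006, -1.0]]
contact_force: [-15.2, -7.5, 17.0]
finger_gap: 0.114
finger_force: 58.7
```

```bash
python3 arc.py
```

```text
[-0.1693  0.      0.2375] gap 0.11409951665951107 58.653804659843445 F bin -16.86011580899098 -1.3835497311490714 17.042739783174518
r 0.17726835116730547 cover 0.019644321184279834
r 0.17506610340419654 cover -0.02401687401416941
```

The force now rises against the motion, so it is at the stop. I give one short firmer push, then ease, release and lift away.

>>> servo_tool(
  targets=[
    [[0, 0, -1, 2, 0], [0, 0, -1, 2, 0], [0, 0, -1, 2, 0]],
  ],
)

```text
t: 18.87
tool_pos: [0.4561, -0.012, 0.2373]
orientation: [[-0.366, 0.931, -0.003], [0.931, 0.366, -0.002], [-0.001, -0.003, -1.0]]
contact_force: [-18.1, -4.1, 34.5]
finger_gap: 0.113
finger_force: 60.5
```

```bash
python3 arc.py
```

```text
[-0.1697  0.0001  0.2373] gap 0.11282951918185273 60.49838840961456 F bin -18.359119373128994 2.8445448426408078 34.53232941999522
r 0.17760147067131488 cover 0.017910292700198283
r 0.1754123255224966 cover -0.025688047224809996
```

>>> servo_tool(
  targets=[
    [[0, 0, -3, -2, 0], [14, 0, -5, -2, 0], [24, 0, -6, -2, 0], [26, 0, -6, -2, 0], [26, 0, -6, -2, 0], [26, 0, -6, -15, 0], [26, 0, -6, -45, 0], [26, 0, -6, -80, 0], [26, 0, -40, -120, 0], [26, 0, -80, -150, 0], [26, 0, -110, -180, 0], [26, 0, -110, -180, 0], [26, 0, -110, -180, 0]],
  ],
)

```text
t: 19.95
tool_pos: [0.3538, -0.0524, 0.4176]
orientation: [[-0.363, 0.932, 0.005], [0.932, 0.363, -0.003], [-0.005, 0.003, -1.0]]
contact_force: [-0.1, 1.0, 0.6]
finger_gap: 0.304
finger_force: 0.0
```

Run:
```python
from h import *
np.set_printoptions(precision=4,suppress=True)
o=env.get_obs();print(o["t"],o["contact_force"],o["tool_pos"])
S=env.get_image("scene")
C=w2b(cloud(S,S["range_z"]>0));r=np.hypot(C[:,0],C[:,2]-.03)
k=(r>.162)&(r<.185)&(abs(C[:,1])<.07)&(C[:,2]>.05)&(C[:,2]<.12)&(C[:,0]<0);print("handle pts",k.sum(),C[k].mean(0),np.percentile(C[k,2],[5,50,95]))
for t in("timer","white_jug"):
    m=env.trace(S,t)
    for x in m[:2]: print(t,x["extent"],x["confidence"],np.median(cloud(S,x["mask"]),0))
save(S,"end.png",(120,60,340,280),2.7)
```

```text
19.95 [-0.1372  1.0108  0.6205] [ 0.3538 -0.0524  0.4176]
handle pts 171 [-0.1686 -0.0034  0.0818] [0.0769 0.082  0.0858]
timer [275.1, 97.9, 295.3, 115.6] 0.74 [0.693  0.3287 0.032 ]
white_jug [266.2, 238.9, 318.8, 296.6] 0.71 [ 0.7489 -0.247   0.0902]
```

View pics/end.png

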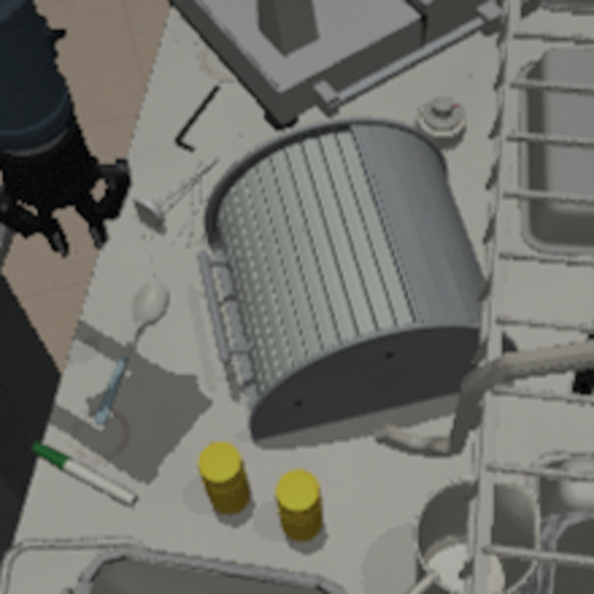

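The cover is down, with the handle at crop (225,320) and about 78 mm high. The timer and jug are where they were, and the arm is clear.

```bash
python3 -c "
from plant import env
print(env.hand_in())"
```

```text
the job is handed in; nothing more can be done
None
```

The job is handed in at about 20 s: the cover was rolled fully back, the red-capped jar stood upright in the bin beside the other one, and the cover was rolled down to its stop, with the timer, jug and yellow jars left in place.

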